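Snap the painter's tools back into their clips

ROBOT

A 6-joint arm with a two-finger parallel gripper is mounted at the origin on the work surface. World frame = base frame: x ahead of the robot, y to its left, z up, the work surface at z = 0. Lengths are in mm, angles in degrees, forces in N, time in s.
With the tool pointing down it reaches from about 350 to 850 mm from the base axis. Payload 8.1 kg.
Tool frame: the origin (TCP) lies where the fingers leave the gripper's body, on its centre line; the fingertips stand 73 mm ahead of it and the grasp point (between the pads) lies 54 mm ahead of it; z points along the fingers, y is the line along which they close (so a half turn about z gives the same grasp; the last joint's range is limited). The gripper opens to 85 mm and grips with 20 to 120 N. Pads are 22 mm wide; open, the fingers measure 114 mm over their backs; the gripper's body (76 mm by 85 mm) begins 54 mm behind the grasp point. The pads swing forward as they close: fully open they stand 13 mm farther back than shut.
Start: joints at [70.451, 7.471, 85.268, -0, 87.261, -4.893], TCP at [151.79, 580.488, 303.892] pointing down, gripper open.
Joint ranges: [-169.43, 169.43], [-51.17, 129.36], [1.28, 143.12], [-76.62, 256.62], [0, 156.53], [-152.29, 152.29]. Speed limits (degrees/s): [136.94, 136.94, 159.86, 180, 180, 180].

INTERFACE

Orientations are given as [roll, pitch, yaw] about the fixed x, y, z axes, in that order (R = Rz(yaw) Ry(pitch) Rx(roll)).
In Python, from bench import sense, optics, r gives the robot as it stands.
- The arm moves only by the tool servo_tool, never from a script. Its argument "plan" is a list that holds one entry, the list of rows, each a list of 5 numbers: the shift along the world's x, y, z in m, then the turn about the world's z in degrees, then the finger opening in m, from 0 to 0.0854. A call has 1 to 10 rows; each row shifts and turns the commanded pose from where the row before left it; what a row does not reach is not made up. A row lasts 1/10 s, in which the tool goes at most 50 mm and 8.59 degrees, less where a joint would pass 70% of its speed; a pose out of reach is approached as far as the arm can. A call is refused whole if a number of a shift passes 0.05 or a number of a turn 8.59, either way. A call with a gripper value outside its range is refused whole. The fingers move at their own pace and stop on an object; "force" is the grip in N (left out, the last holds). Time passes only in rows, so rows that do not move let the fingers close. It gives the time, the measured TCP pose, the force, the opening and the grip force at its end, in the units of the state.
- sense(): the state, without advancing time (a new reading comes with each control period).
- optics.snapshot(name): name is "scene" or "side" or "wrist"; returns a dict with "frame" (420x560x3 uint8, blue, green, red), "fx", "fy", "cx", "cy" (pixels), "dist_coeffs" ([k1, k2, p1, p2, k3] as OpenCV has them; the pictures are not rectified), "cam_to_world" (4x4, takes a point from camera to world coordinates). Camera axes: x right, y down, z forward; pixel columns grow to the right and rows downward; lengths in mm; the calibration is good to about 2 mm. A picture is of the moment at which its call begins. There is no depth.
- r.hand_in(): hands the job in; it is judged then, once.
The state is a dict: "time": time; "joint_pos": joint angles; "qd": joint speeds; "joint_efforts": joint torques, N m; "tool_pos": TCP position; "tcp_rot": TCP orientation; "ft_force": force on the tool from outside, world axes, zero at the start; "wrist_torque": the same for the moment, N m; "finger_gap": finger opening in mm; "grip_force": force on a finger pad.
Only numpy, scipy, OpenCV 4.12 (cv2) and the standard library are available. Lean on these libraries where they do the work, as an engineer would, in place of code of your own. Each camera call takes 0.05 s, during which the arm holds its last target. There are 200 camera calls.

TASK

Put the red-handled painting knife and the blue-handled scraper from the glass palette back in the tool rack, each in the pair of spring clips of its own colour, with the blade pointing away from the robot like the yellow knife that is already there. Centre each handle on its pair of clips and press it in until it has snapped fully home in both the front and the back clip. Leave the yellow knife in its clips and everything else on the table where it is.

Things in the scene. Friction and masses are not known exactly. Their poses are not given: they have to be found in the camera images.
- rack: Fixed tool rack: plywood base 150 x 360 mm, 14 mm high, two aluminium rails (18 mm wide, tops 32 mm above the table) along its y axis at x = -40 and +40 mm. Origin: centre of its underside, on the table; x points away from the robot (yaw within 0.15 rad). Four pairs of spring clips, 80 mm apart along y; which colour stands where changes. Clips reach 73 mm above the table.
- red_home (a point): Red pair of clips: the point where the middle of a handle's axis is when home, midway between front and back clip, 55 mm above the table; x along the handle, away from the robot, z up. The front clip is at x = -40 mm, the back clip at x = +40 mm, each 12 mm wide along x, so 68 mm of handle is free between them and the rails leave open air below it down to the base.
- blue_home (a point): Blue pair of clips: same point. Every clip opens upward: two sprung jaws with flared lips (30 mm apart at the top) over an 11 mm neck, and a seat below. A 16 mm handle laid on a clip rests about 14 mm above home; 5 to 6 N down per clip (about 11 N for the pair) spreads the jaws, and from about 6 mm above home it snaps down onto the seat. Pulling it out takes about as much.
- yellow_home (a point): Yellow clips (the yellow knife is in them): the same point.
- green_home (a point): Green clips (empty, and to be left empty): the same point.
- knife_mid (a point): Red painting knife, centre of its handle: on the handle's axis, half-way along it. Straight round handle 16 mm across and 130 mm long; brass ferrule, cranked steel shank and leaf-shaped blade 28 mm wide toward its +x, blade tip 180 mm from this point. Its blade is 8 mm below the handle's axis and lies flat on the palette (glass top 5 mm above the table), so the axis is 13 mm above the table. About 70 g.
- scraper_mid (a point): Blue scraper, centre of its handle: same handle (16 mm across, 130 mm long), with a spade-shaped blade 60 mm wide toward its +x, edge 175 mm from this point; blade 8 mm below the handle's axis. Lies the same way on the palette. About 90 g.
- knife_tip (a point): Tip of the red knife's blade, taken on the level of the handle's axis.
- scraper_tip (a point): Middle of the scraper's edge, taken on the level of the handle's axis.
- spare_mid (a point): Yellow knife, home in the yellow clips: centre of its handle, which is like the others; blade 20 mm wide toward +x, tip 189 mm from this point.
- palette: Fixed glass palette 300 x 250 x 5 mm; origin at the centre of its underside.
- white_jar: Closed paint jar, 64 mm across, 85 mm high; origin at the centre of its underside.
- teal_jar: Closed teal paint jar, 64 mm across, 85 mm high; origin at the centre of its underside.
- drink_can: Plain aluminium drink can, 66 mm across, 122 mm high; origin at the centre of its underside.
- tape_roll: Roll of masking tape lying flat, 96 mm across, 24 mm high; origin at the centre of its underside.
- paint_tube: Paint tube lying flat, 115 mm long, 22 mm high; origin under its middle.
- spray_bottle: Pump spray bottle, 72 mm across, 192 mm high; origin at the centre of its underside.
Things that resemble listed ones, but are neither listed nor needed, are in the scene too. Leave any pink look-alike of the part that bears scraper_mid alone.

How it is judged:
By the outcome, as a careful person would: the job done as asked, in the order asked, and still so for the second after the job is handed in, with the robot touching nothing.
It also fails if it takes over 67 s, if anything falls off the work surface, if the arm or the gripper's body presses on something with over 40 N, if the wrist force passes 120 N, or if a joint passes its speed limit or range.

## Working session

There is one attempt and no reset: what is moved stays moved. The work goes in short steps, Python scripts to look and compute and a tool call to move; the robot and the scene stay as the last step left them, time stands still between calls to the robot, and variables do not carry over. Pictures are saved under pics/ and viewed, at most 10 in all, crops included, and the job is handed in when it is done.

Besides the shell and the picture viewer there is one more tool, called after "Request:" by a JSON object that holds its "method" and its "body". servo_tool: Moves the arm, as the interface text tells. Its arguments: {"type":"object","properties":{"plan":{"type":"array"},"force":{"type":"number"}},"required":["plan"]}

```bash
mkdir -p pics; ls; python3 - <<'E'
from bench import sense, optics, r
import cv2, numpy as np, pickle
S={n:optics.snapshot(n) for n in ("scene","side")}
pickle.dump(S,open("s0.pkl","wb"))
for n in S:
    cv2.imwrite(f"pics/{n}0.png",cv2.resize(S[n]["frame"],(800,600),interpolation=cv2.INTER_CUBIC))
    print(n,np.round(S[n]["cam_to_world"],3).tolist(),S[n]["fx"],S[n]["dist_coeffs"])
print(sense())
E
```

```text
pics
scene [[0.023, 0.821, -0.57, 1083.447], [1.0, -0.021, 0.01, -21.831], [-0.004, -0.57, -0.821, 984.614], [0.0, 0.0, 0.0, 1.0]] 379.15742825267125 [0.02773783 0.         0.         0.         0.        ]
side [[0.997, -0.042, 0.067, 344.685], [-0.077, -0.717, 0.693, -1177.62], [0.019, -0.696, -0.718, 1261.31], [0.0, 0.0, 0.0, 1.0]] 509.53589405594244 [0.00505236 0.         0.         0.         0.        ]
{'time': 0.1, 'joint_pos': array([ 7.04509284e+01,  7.51161580e+00,  8.53228303e+01,  7.56480162e-04,
        8.72626678e+01, -4.89349141e+00]), 'qd': array([-0.06981255, -0.07835552, -0.13727329, -0.05851516, -0.02324574,
        0.0584462 ]), 'joint_efforts': array([ 1.41387514e-03, -5.70946920e+01, -5.01943338e+01, -1.84077767e-04,
        8.10177822e-03,  7.67926736e-07]), 'tool_pos': array([151.65725817, 580.12762589, 302.94254196]), 'tcp_rot': array([-1.79903305e+02, -9.03697655e-03,  1.65344375e+02]), 'ft_force': array([-1.26037275, -0.72320952,  0.18056474]), 'wrist_torque': array([ 0.02161692, -0.00335244, -0.01044286]), 'grip_force': 0.0, 'finger_gap': 85.18768203105}
```

View pics/scene0.png

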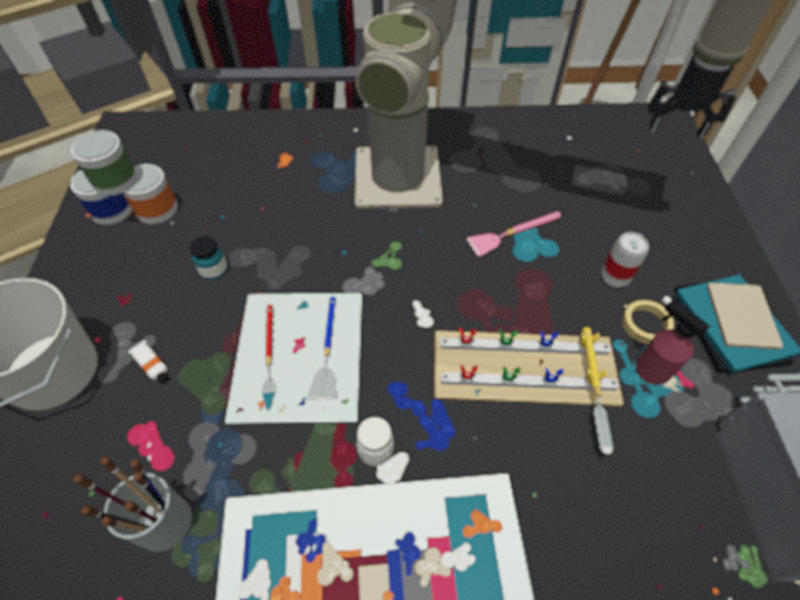

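View pics/side0.png

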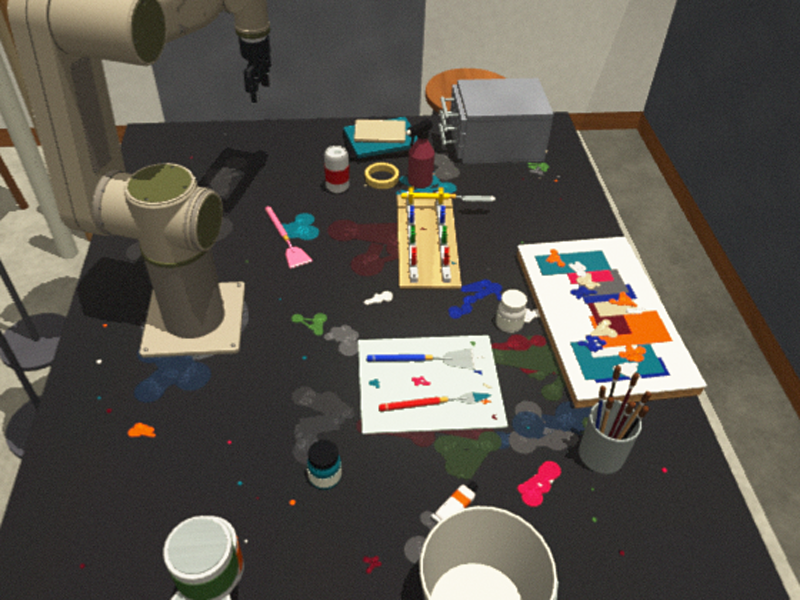

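The scene picture (800x600) shows the palette around (295,358), with the red handle at (269,335) and the blue one at (330,325). The clips run red (465,356), green (510,356), blue (550,358), yellow (592,360). The pink scraper at (515,232) is the look-alike, since it is pink and off the palette. The blue-handled scraper on the palette fits the description.

```bash
cat > h.py <<'E'
import cv2, numpy as np
def ray(S,px):
    K=np.array([[S["fx"],0,S["cx"]],[0,S["fy"],S["cy"]],[0,0,1]])
    n=cv2.undistortPoints(np.array(px,float).reshape(-1,1,2),K,np.array(S["dist_coeffs"],float)).reshape(-1,2)
    T=np.array(S["cam_to_world"]); d=np.c_[n,np.ones(len(n))]@T[:3,:3].T
    return T[:3,3],d
def onplane(S,px,z):
    o,d=ray(S,px); return o+d*((z-o[2])/d[:,2])[:,None]
def tri(Sa,pa,Sb,pb):
    (o1,d1),(o2,d2)=ray(Sa,[pa]),ray(Sb,[pb]); d1,d2=d1[0],d2[0]
    t=np.linalg.lstsq(np.c_[d1,-d2],o2-o1,rcond=None)[0]
    a,b=o1+t[0]*d1,o2+t[1]*d2
    return (a+b)/2,np.linalg.norm(a-b)
def mask(img,col):
    h,s,v=[c.astype(int) for c in cv2.split(cv2.cvtColor(img,cv2.COLOR_BGR2HSV))]
    k={"red":(h<8)|(h>172),"blue":(h>108)&(h<128),"yellow":(h>20)&(h<34),"green":(h>50)&(h<80)}[col]
    return (k&(s>130)&(v>60)).astype(np.uint8)
def blobs(img,col,box,amin=4):
    x0,y0,x1,y1=box; m=np.zeros(img.shape[:2],np.uint8); m[y0:y1,x0:x1]=mask(img,col)[y0:y1,x0:x1]
    n,l,st,c=cv2.connectedComponentsWithStats(m,connectivity=8)
    return [(int(st[i,4]),c[i],np.argwhere(l==i)[:,::-1]) for i in np.argsort(-st[:,4]) if i and st[i,4]>=amin]
def axis(S,pts,z):
    P=onplane(S,pts,z)[:,:2]; c=P.mean(0); u=np.linalg.svd(P-c)[2][0]
    t=(P-c)@u; lo,hi=t.min(),t.max()
    u2=u if u[0]>0 else -u
    m=c+u*(lo+hi)/2
    return m,hi-lo,np.degrees(np.arctan2(u2[1],u2[0]))
E
python3 - <<'E'
import pickle; from h import *
S=pickle.load(open("s0.pkl","rb"))
pal={"scene":(165,205,252,295),"side":(250,238,354,300)}
rk={"scene":(300,225,445,320),"side":(275,128,325,200)}
for n in S:
    im=S[n]["frame"]
    for c in("red","blue"):
        b=blobs(im,c,pal[n],30)[0]; m,L,a=axis(S[n],b[2],15); print(n,c,b[0],m.round(1),round(L,1),round(a,1))
    for c in("red","green","blue","yellow"):
        print(n,c,[(b[0],b[1].round(1).tolist(),onplane(S[n],[b[1]],58)[0,:2].round().tolist()) for b in blobs(im,c,rk[n])[:4]])
    b=blobs(im,"yellow",(300,200,445,320) if n=="scene" else(275,125,350,150),20)[0]; print(axis(S[n],b[2],58))
print("rack scene",onplane(S["scene"],np.array([[434,333],[622,335],[622,404],[433,402]])*.7,14).round())
for n,p in(("white",((375,432),(512,304))),("bottle",((665,355),(421,160)))):print(n,tri(S["scene"],np.array(p[0])*.7,S["side"],np.array(p[1])*.7))
E
```

```text
scene red 104 [ 473.4 -281.9] 121.6 5.7
scene blue 84 [ 461.1 -155.5] 104.2 -2.5
scene red [(52, [326.3, 234.0], [522.0, 125.0]), (42, [327.5, 260.4], [606.0, 120.0])]
scene green [(14, [354.8, 263.0], [616.0, 194.0]), (11, [354.3, 239.0], [541.0, 203.0]), (4, [359.5, 233.0], [521.0, 220.0]), (4, [361.5, 259.0], [604.0, 213.0])]
scene blue [(475, [307.5, 298.4], [714.0, 59.0]), (31, [381.0, 237.8], [539.0, 278.0]), (26, [384.9, 264.3], [622.0, 274.0]), (11, [388.1, 233.8], [526.0, 301.0])]
scene yellow [(304, [413.7, 249.5], [578.0, 362.0])]
(array([577.42135914, 361.65126301]), np.float64(132.88042961126718), np.float64(-5.334882546561021))
side red 196 [ 475.8 -283.4] 128.9 5.6
side blue 138 [ 465.7 -157.8] 107.9 -0.4
side red [(38, [311.9, 178.8], [603.0, 120.0]), (37, [289.1, 178.8], [523.0, 124.0]), (33, [293.4, 128.8], [568.0, 409.0])]
side green [(23, [310.4, 163.2], [608.0, 203.0]), (19, [288.6, 162.1], [530.0, 213.0])]
side blue [(27, [309.4, 149.5], [614.0, 280.0]), (25, [287.6, 149.5], [534.0, 284.0])]
side yellow [(210, [297.8, 136.7], [580.0, 359.0])]
(array([582.79023623, 358.70132173]), np.float64(141.7743640012315), np.float64(-3.6935958965491698))
rack scene [[491.  65.  14.]
 [505. 455.  14.]
 [659. 415.  14.]
 [647.  54.  14.]]
white (array([728.44578125, -58.36370031,  67.87094017]), np.float64(7.334234294587059))
bottle (array([583.49081491, 498.63027343,  70.64559773]), np.float64(3.870945029270385))
```

Request:
{"method": "servo_tool", "body": {"plan": [[[0.04, -0.03, 0, 2, 0.0854], [0.04, -0.03, 0, 2, 0.0854], [0.04, -0.03, 0, 2, 0.0854], [0.04, -0.03, 0, 2, 0.0854], [0.04, -0.03, 0, 2, 0.0854], [0.04, -0.03, 0, 2, 0.0854], [0.04, -0.03, 0, 2, 0.0854], [0, -0.05, 0, 2, 0.0854], [0, -0.05, 0, 2, 0.0854], [0, -0.05, 0, 2, 0.0854]]]}}

```text
time: 1.1
tool_pos: [431.5, 218.5, 302.9]
tcp_rot: [-180.0, -0.1, -174.6]
ft_force: [0.6, -1.0, 0.4]
finger_gap: 85.5
grip_force: 0.0
```

Request:
{"method": "servo_tool", "body": {"plan": [[[0.005, -0.05, 0, 0, 0.05], [0.005, -0.05, 0, 0, 0.05], [0.005, -0.05, 0, 0, 0.05], [0.005, -0.05, 0, 0, 0.05], [0.005, -0.05, 0, 0, 0.05], [0.005, -0.05, 0, 0, 0.05], [0.005, -0.05, 0, 0, 0.05], [0, -0.05, 0, 0, 0.05], [0, -0.05, 0, 0, 0.05], [0, -0.04, 0, 0, 0.05]]]}}

```text
time: 2.1
tool_pos: [465.9, -270.4, 303.4]
tcp_rot: [180.0, -0.0, -174.7]
ft_force: [0.8, 1.0, -0.1]
finger_gap: 49.6
grip_force: 0.0
```

```bash
python3 - <<'E'
from bench import sense, optics
import pickle; from h import *
S=optics.snapshot("wrist"); pickle.dump(S,open("w1.pkl","wb"))
print(np.round(S["cam_to_world"],2).tolist(),S["fx"],sense()["tool_pos"],sense()["joint_pos"].round(1))
cv2.imwrite("pics/w1.png",cv2.resize(S["frame"],(800,600)))
for c in("red","blue","yellow"):
    for b in blobs(S["frame"],c,(0,0,560,420),300)[:3]:
        m,L,a=axis(S,b[2],15); print(c,b[0],b[1].round(),m.round(1),round(L,1),round(a,2))
E
```

```text
[[-0.09, 0.95, 0.31, 385.86], [1.0, 0.09, 0.03, -278.03], [-0.0, 0.31, -0.95, 374.18], [0.0, 0.0, 0.0, 1.0]] 322.7817842926671 [ 465.23665422 -275.02932738  303.17843812] [ -35.9   -1.8   94.9   -0.2   86.8 -131.1]
red 1189 [266. 192.] [ 483.5 -280.7] 111.7 5.26
blue 2397 [480. 329.] [642.   18.9] 157.2 51.02
blue 1239 [377. 186.] [ 465.5 -156.2] 111.9 -2.49
```

View pics/w1.png

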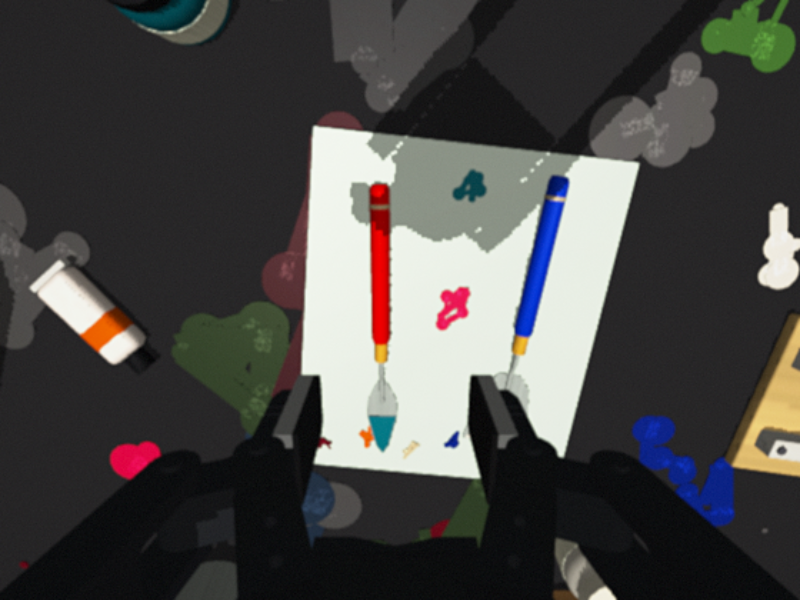

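The wrist picture shows the red handle from (380,184) to (381,343), with its blade toward +x. The blue handle runs from (558,178) to (525,337). A light band near the butt splits each colour blob, so I use the ferrule end minus 65 mm as the handle centre.

Request:
{"method": "servo_tool", "body": {"plan": [[[0.008, -0.012, -0.03, 0, 0.05], [0, 0, -0.04, 0, 0.05], [0, 0, -0.04, 0, 0.05], [0, 0, -0.04, 0, 0.05], [0, 0, 0, 0, 0.05], [0, 0, 0, 0, 0.05]]], "force": 60}}

```text
time: 2.75
tool_pos: [474.2, -279.4, 153.7]
tcp_rot: [179.9, -0.1, -174.7]
ft_force: [0.1, -0.5, 1.6]
finger_gap: 50.2
grip_force: 0.0
```

```bash
cat >> h.py <<'E'
def handle(S,col,box,z=15,near=None):
    """both coloured pieces of a handle joined: mid, length, yaw"""
    m=mask(S["frame"],col); k=np.zeros_like(m); x0,y0,x1,y1=box; k[y0:y1,x0:x1]=m[y0:y1,x0:x1]
    k=cv2.morphologyEx(k,cv2.MORPH_CLOSE,np.ones((17,5),np.uint8))
    n,l,st,c=cv2.connectedComponentsWithStats(k); i=1+np.argmax(st[1:,4])
    return axis(S,np.argwhere(l==i)[:,::-1],z)
E
python3 - <<'E'
from bench import sense, optics
import pickle; from h import *
S0=pickle.load(open("w1.pkl","rb"))
print(handle(S0,"red",(230,100,300,270)),handle(S0,"blue",(340,100,410,270)))
S=optics.snapshot("wrist"); s=sense(); print(s["tool_pos"],s["tcp_rot"],handle(S,"red",(150,0,410,420)))
cv2.imwrite("pics/w2.png",S["frame"])
E
```

```text
(array([ 474.4901248, -281.5062563]), np.float64(129.78754828512928), np.float64(5.3393554957665055)) (array([ 456.4343055 , -155.79770867]), np.float64(130.13994229809853), np.float64(-2.606066969959619))
[ 475.30058761 -280.18967259  155.69160827] [-1.79941768e+02  6.57096473e-02 -1.74650432e+02] (array([ 475.19401834, -281.67502456]), np.float64(132.1189159225372), np.float64(5.347544314888987))
```

View pics/w2.png

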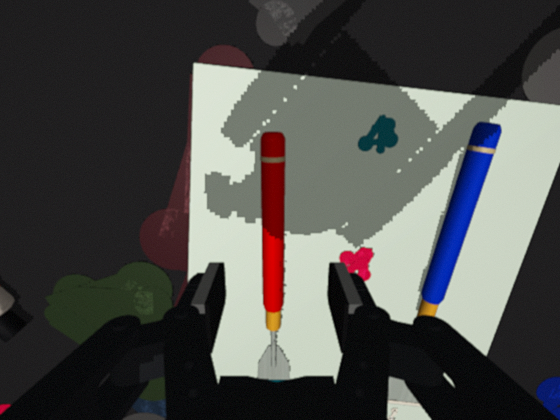

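The fingers straddle the red handle centrally: its mid is near (272,220), and the fingertips are at (215,270) and (340,270). Next I go down and grip.

Request:
{"method": "servo_tool", "body": {"plan": [[[0, -0.001, -0.03, 0, 0.05], [0, 0, -0.03, 0, 0.05], [0, 0, -0.014, 0, 0.05], [0, 0, 0, 0, 0.04], [0, 0, 0, 0, 0.0], [0, 0, 0, 0, 0.0], [0, 0, 0, 0, 0.0], [0, 0, 0, 0, 0.0], [0, 0, 0, 0, 0.0]]], "force": 60}}

```text
time: 3.7
tool_pos: [476.0, -281.8, 82.5]
tcp_rot: [-179.9, 0.2, -174.7]
ft_force: [-0.8, 0.9, 7.6]
finger_gap: 13.3
grip_force: 58.7
```

Request:
{"method": "servo_tool", "body": {"plan": [[[0, 0, 0.01, 0, 0.0], [0, 0, 0.03, 0, 0.0], [0, 0, 0.05, 0, 0.0], [0, 0, 0.05, 0, 0.0], [0, 0, 0, 0, 0.0], [0, 0, 0, 0, 0.0]]]}}

```text
time: 4.3
tool_pos: [475.8, -281.6, 223.3]
tcp_rot: [-179.8, 0.2, -174.7]
ft_force: [-0.1, -0.7, -0.6]
finger_gap: 13.0
grip_force: 58.6
```

```bash
python3 - <<'E'
from bench import sense, optics
from h import *
S=optics.snapshot("side"); s=sense(); print(s["tool_pos"],s["finger_gap"],s["grip_force"],s["ft_force"])
W=optics.snapshot("wrist")
cv2.imwrite("pics/l1.png",np.hstack([cv2.resize(S["frame"][180:320,220:370],(375,350),interpolation=cv2.INTER_CUBIC),cv2.resize(W["frame"],(420,350))]))
E
```

```text
[ 474.81894437 -280.90957309  220.99156676] 13.248932488571711 58.6416095495224 [-0.17445539  0.49452433 -1.11542352]
```

View pics/l1.png

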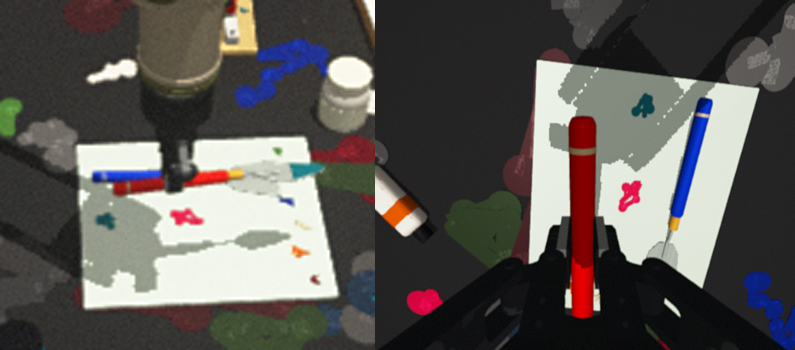

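The knife is held level: in the side crop the handle runs from (115,188) to (240,177), clear of the palette. In the wrist view the handle lies between the pads. I move toward the rack and look at the clips on the way.

Request:
{"method": "servo_tool", "body": {"plan": [[[0.002, 0.043, 0, -1.2, 0], [0.002, 0.043, 0, -1.2, 0], [0.002, 0.043, 0, -1.2, 0], [0.002, 0.043, 0, -1.2, 0], [0.002, 0.043, 0, -1.2, 0], [0.002, 0.043, 0, -1.2, 0], [0.002, 0.043, 0, -1.2, 0], [0.002, 0.043, 0, -1.2, 0], [0, 0, 0, 0, 0], [0, 0, 0, 0, 0]]]}}

```text
time: 5.4
tool_pos: [489.6, 64.0, 218.2]
tcp_rot: [-180.0, -0.2, 175.9]
ft_force: [-0.0, -0.1, -0.7]
finger_gap: 13.2
grip_force: 58.8
```

```bash
python3 - <<'E'
from bench import sense, optics
import pickle; from h import *
S=optics.snapshot("wrist"); s=sense(); print(s["tool_pos"],s["tcp_rot"],s["joint_pos"].round(1))
pickle.dump(S,open("w3.pkl","wb"))
for c in("red","green","blue","yellow"):
    print(c,[(b[0],b[1].round(1).tolist(),onplane(S,[b[1]],58)[0,:2].round(1).tolist()) for b in blobs(S["frame"],c,(0,0,560,420),30)[:6]])
cv2.imwrite("pics/w3.png",cv2.resize(S["frame"],(800,600)))
E
```

```text
[489.78218242  63.04380691 218.42759717] [-1.79953853e+02 -1.58055899e-01  1.75818159e+02] [  1.4  -5.7 107.6  -0.   78.2 -84.4]
red [(10492, [520.3, 112.2], [424.5, 235.5]), (6116, [276.1, 278.6], [540.6, 59.9]), (1377, [276.3, 158.8], [444.4, 66.9]), (858, [360.1, 251.4], [521.3, 127.2]), (513, [462.2, 123.2], [429.0, 196.7]), (63, [442.2, 134.4], [435.7, 183.6])]
green [(319, [482.0, 258.3], [534.0, 223.1]), (293, [464.0, 346.3], [618.2, 218.0]), (250, [453.6, 250.9], [526.0, 200.2]), (193, [438.6, 333.6], [603.3, 194.9])]
blue [(2645, [24.3, 188.3], [452.8, -119.6]), (1057, [533.0, 333.8], [609.2, 275.5]), (640, [546.8, 247.6], [528.3, 272.3]), (367, [206.1, 308.3], [564.3, -0.3]), (278, [7.3, 114.1], [400.9, -114.9]), (264, [295.4, 362.5], [625.3, 71.0])]
yellow [(104, [40.7, 261.0], [511.8, -125.0])]
```

View pics/w3.png

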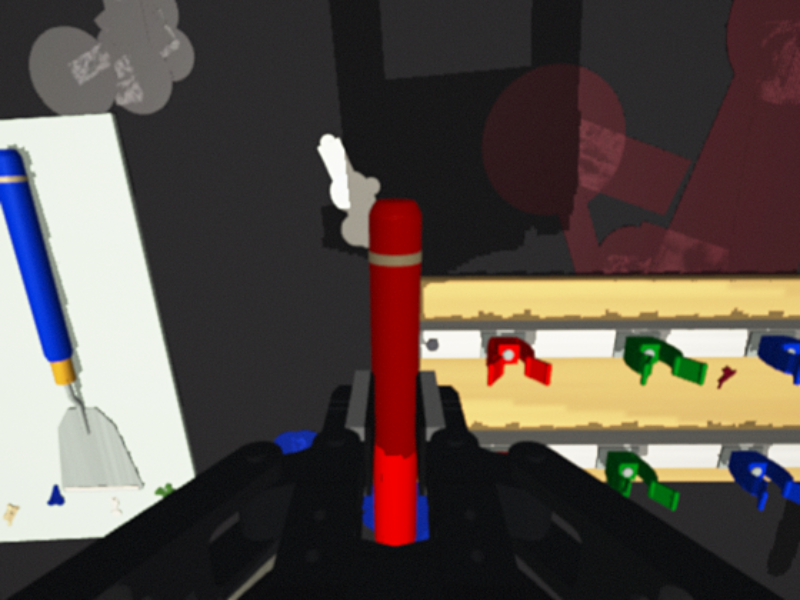

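The clip screws show as light dots at (508,355) red, (650,354) green and (793,352) blue in the front row, and (628,473) green and (757,470) blue in the back row. I cast those onto the rail-top height and use the 80 mm pitch as a check.

```bash
python3 - <<'E'
import pickle; from h import *
S=pickle.load(open("w3.pkl","rb"))
px=np.array([[508,355],[650,354],[793,352],[628,473],[757,470],[432,345]])*.7
for z in(34,37,40,44):
    P=onplane(S,px,z)[:,:2]; v=P[2]-P[0]
    print(z,P.round(1).tolist(),"pitch",np.linalg.norm(v)/2,"yaw",np.degrees(np.arctan2(-v[0],v[1])), "fb",np.linalg.norm(P[3]-P[1]))
# rack edges at z=14: near edge line
print(onplane(S,np.array([[440,278],[795,275],[440,320],[780,318]])*.7,14)[:,:2].round(1))
# handle in hand: edges axis at z ~149
b=[q for q in blobs(S["frame"],"red",(240,120,310,400),500)]
pts=np.vstack([q[2] for q in b]); 
for zz in(149,152): print(axis(S,pts,zz))
E
```

```text
34 [[529.9, 129.3], [535.3, 214.7], [540.0, 300.3], [620.7, 208.7], [624.2, 293.0], [520.1, 83.9]] pitch 85.60647392355592 yaw -3.3874689199549013 fb 85.6214466673865
37 [[528.5, 128.6], [533.8, 213.0], [538.5, 297.5], [618.2, 207.0], [621.7, 290.4], [518.8, 83.7]] pitch 84.60009817202179 yaw -3.3874689199548786 fb 84.61489489871686
40 [[527.0, 127.9], [532.3, 211.3], [536.9, 294.8], [615.7, 205.4], [619.2, 287.8], [517.5, 83.5]] pitch 83.59372242048762 yaw -3.3874689199548955 fb 83.60834313004723
44 [[525.2, 127.0], [530.3, 209.0], [534.9, 291.2], [612.4, 203.2], [615.8, 284.3], [515.8, 83.3]] pitch 82.25188808510872 yaw -3.3874689199548933 fb 82.26627410515427
[[484.4  92. ]
 [498.  309.6]
 [511.9  90.9]
 [525.8 305.6]]
(array([487.63493512,  63.77486586]), np.float64(130.95116316475352), np.float64(-4.061782490892743))
(array([485.96535209,  63.89741744]), np.float64(128.14891746853735), np.float64(-4.061782490892744))
```

Red home comes out at about (562.3, 123) with yaw -3.7, and blue home at about (572.5, 283). The handle's mid sits about 2 mm behind the TCP. Next I move above the red clips.

Request:
{"method": "servo_tool", "body": {"plan": [[[0.025, 0.02, 0, 0.4, 0], [0.025, 0.02, 0, 0, 0], [0.024, 0.02, 0, 0, 0], [0, 0, -0.03, 0, 0], [0, 0, -0.03, 0, 0], [0, 0, 0, 0, 0], [0, 0, 0, 0, 0], [0, 0, 0, 0, 0]]], "force": 80}}

```text
time: 6.25
tool_pos: [565.6, 122.4, 161.7]
tcp_rot: [180.0, 0.1, 176.1]
ft_force: [-0.4, 0.5, -0.8]
finger_gap: 12.3
grip_force: 80.6
```

```bash
python3 - <<'E'
from bench import sense, optics
import pickle; from h import *
S={n:optics.snapshot(n) for n in("scene","side","wrist")}; s=sense(); print(s["tool_pos"],s["tcp_rot"],s["ft_force"],s["finger_gap"])
pickle.dump(S,open("s4.pkl","wb"))
a=cv2.resize(S["wrist"]["frame"],(440,330)); 
b=cv2.resize(S["side"]["frame"][120:210,265:355],(360,360),interpolation=cv2.INTER_CUBIC)
c=cv2.resize(S["scene"]["frame"][210:300,290:400],(440,360)[:2],interpolation=cv2.INTER_CUBIC)
im=np.zeros((600,800,3),np.uint8); im[:240,:320]=cv2.resize(S["wrist"]["frame"],(320,240)); im[240:600,:360]=b; im[:360,360:800]=c; im[360:600,360:680]=cv2.resize(S["wrist"]["frame"][60:270,200:480],(320,240))
cv2.imwrite("pics/m4.png",im)
E
```

```text
[565.67165917 123.00662447 161.91271464] [1.79969083e+02 1.75483701e-01 1.76119718e+02] [-0.77609709 -0.44830987 -0.6670142 ] 12.723305888345552
```

View pics/m4.png

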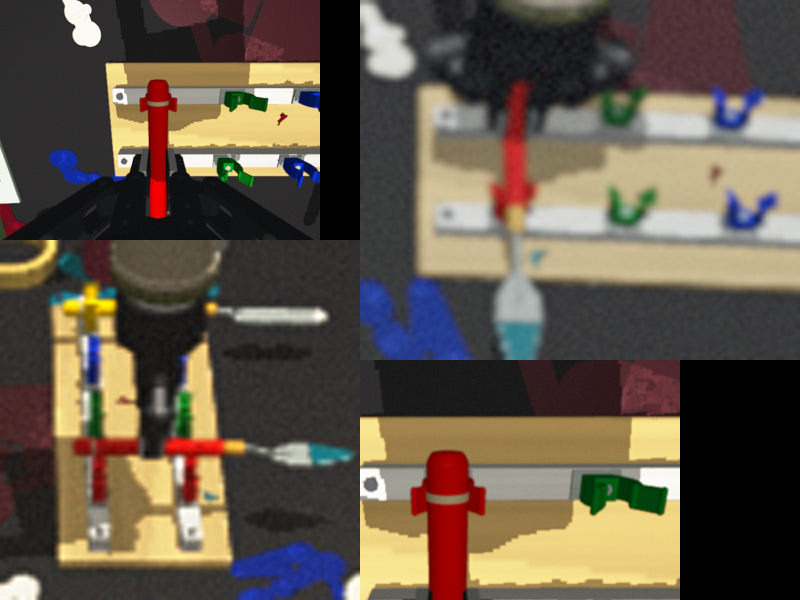

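The wrist crop shows the handle (428–467) between the red lips (411 and 485), so it is laterally centred. The yaw also matches. I press down gently with a small x correction.

Request:
{"method": "servo_tool", "body": {"plan": [[[-0.001, 0, -0.015, 0, 0], [0, 0, -0.005, 0, 0], [0, 0, -0.004, 0, 0], [0, 0, -0.004, 0, 0], [0, 0, -0.004, 0, 0], [0, 0, -0.003, 0, 0], [0, 0, 0, 0, 0]]]}}

```text
time: 7.1
tool_pos: [563.8, 123.3, 124.7]
tcp_rot: [180.0, 0.0, 176.2]
ft_force: [1.5, 0.8, 0.7]
finger_gap: 12.2
grip_force: 81.3
```

Request:
{"method": "servo_tool", "body": {"plan": [[[0, 0, -0.003, 0, 0], [0, 0, -0.002, 0, 0], [0, 0, -0.001, 0, 0], [0, 0, 0, 0, 0]]]}}

```text
time: 7.5
tool_pos: [564.1, 123.4, 124.0]
tcp_rot: [-180.0, 0.0, 176.2]
ft_force: [-23.9, -3.9, 47.7]
finger_gap: 12.4
grip_force: 86.1
```

Z stopped at 124.0 with the force rising to 48 N, so the handle has bottomed on its seat. I unload, open and lift.

Request:
{"method": "servo_tool", "body": {"plan": [[[0, 0, 0.006, 0, 0.012], [0, 0, 0, 0, 0.04], [0, 0, 0, 0, 0.04], [0, 0, 0, 0, 0.04], [0, 0, 0, 0, 0.04], [0, 0, 0.02, 0, 0.04], [0, 0, 0.04, 0, 0.04], [0, 0, 0.04, 0, 0.05], [0, 0, 0, 0, 0.05], [0, 0, 0, 0, 0.05]]]}}

```text
time: 8.5
tool_pos: [564.5, 123.3, 226.3]
tcp_rot: [180.0, 0.2, 176.1]
ft_force: [-0.2, 0.0, -0.7]
finger_gap: 50.1
grip_force: 0.0
```

```bash
python3 - <<'E'
from bench import sense, optics
import pickle; from h import *
S={n:optics.snapshot(n) for n in("scene","side","wrist")}; s=sense(); print(s["tool_pos"],s["tcp_rot"],s["ft_force"],s["finger_gap"],s["time"])
pickle.dump(S,open("s5.pkl","wb"))
b=cv2.resize(S["side"]["frame"][120:210,265:355],(400,400),interpolation=cv2.INTER_CUBIC)
c=cv2.resize(S["wrist"]["frame"][40:320,120:400],(400,400))
cv2.imwrite("pics/m5.png",np.hstack([b,c]))
for z in (55,57): print(handle(S["wrist"],"red",(150,20,400,420),z))
E
```

```text
[562.73136498 123.12406028 223.00140134] [-1.79969124e+02 -1.65618379e-01  1.76143409e+02] [ 0.07906751  0.29541046 -0.29465246] 49.953513662186026 8.65
(array([562.68969513, 123.18027663]), np.float64(132.6543703976587), np.float64(-3.70780634699618))
(array([562.0230992 , 123.22301537]), np.float64(131.5460004499121), np.float64(-3.707806346996181))
```

View pics/m5.png

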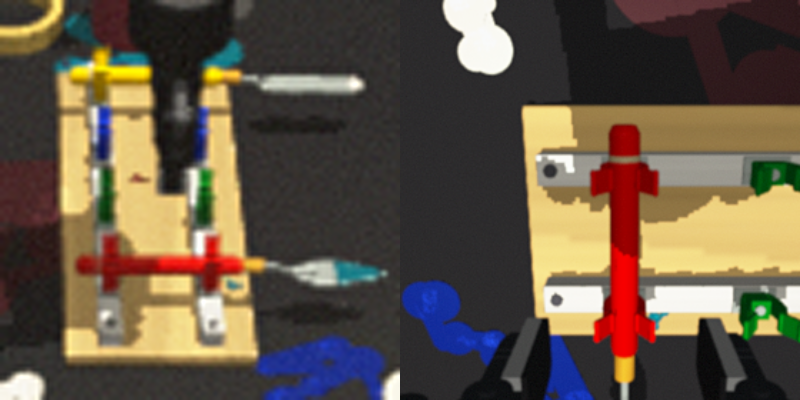

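The red knife is home: in the side crop the handle overhangs the clips evenly, 77→109 and 210→243. The wrist view measures its mid at (562.5,123.2). Now the blue scraper.

Request:
{"method": "servo_tool", "body": {"plan": [[[-0.013, -0.035, 0, 0.3, 0.05], [-0.013, -0.035, 0, 0.3, 0.05], [-0.013, -0.035, 0, 0.3, 0.05], [-0.013, -0.035, 0, 0.3, 0.05], [-0.013, -0.035, 0, 0, 0.05], [-0.014, -0.035, 0, 0, 0.05], [-0.014, -0.035, 0, 0, 0.05], [-0.014, -0.034, 0, 0, 0.05], [0, 0, -0.035, 0, 0.05], [0, 0, -0.035, 0, 0.05]]], "force": 60}}

```text
time: 9.65
tool_pos: [456.3, -157.1, 153.9]
tcp_rot: [-180.0, 0.1, 177.2]
ft_force: [-0.0, -0.3, 0.1]
finger_gap: 50.0
grip_force: 0.0
```

Request:
{"method": "servo_tool", "body": {"plan": [[[0, 0, 0, 0, 0.05], [0, 0, 0, 0, 0.05], [0, 0, 0, 0, 0.05]]]}}

```text
time: 9.95
tool_pos: [457.5, -155.9, 156.3]
tcp_rot: [-180.0, 0.1, 177.4]
ft_force: [0.1, -0.3, -0.4]
finger_gap: 50.0
grip_force: 0.0
```

```bash
python3 - <<'E'
from bench import sense, optics
import pickle; from h import *
S=optics.snapshot("wrist"); s=sense(); print(s["tool_pos"],s["tcp_rot"],handle(S,"blue",(150,0,410,420)))
E
```

```text
[ 457.77612189 -156.00141624  156.76422195] [-1.79940009e+02  1.42204877e-01  1.77379028e+02] (array([ 457.14034153, -155.25321   ]), np.float64(132.2221850831792), np.float64(-2.648978196094862))
```

Request:
{"method": "servo_tool", "body": {"plan": [[[-0.001, 0, -0.03, 0, 0.05], [0, 0, -0.03, 0, 0.05], [0, 0, -0.014, 0, 0.05], [0, 0, 0, 0, 0.04], [0, 0, 0, 0, 0], [0, 0, 0, 0, 0], [0, 0, 0, 0, 0], [0, 0, 0, 0, 0], [0, 0, 0, 0, 0]]], "force": 80}}

```text
time: 10.9
tool_pos: [457.0, -156.4, 83.1]
tcp_rot: [-179.9, 0.2, 177.4]
ft_force: [-1.5, 0.8, 7.6]
finger_gap: 12.2
grip_force: 78.3
```

Request:
{"method": "servo_tool", "body": {"plan": [[[0, 0, 0.01, 0, 0], [0, 0, 0.03, 0, 0], [0, 0, 0.05, 0, 0], [0, 0, 0.05, 0, 0], [0, 0, 0, 0, 0], [0, 0, 0, 0, 0], [0, 0, 0, 0, 0]]]}}

```text
time: 11.6
tool_pos: [455.1, -155.5, 220.2]
tcp_rot: [180.0, -0.1, 177.3]
ft_force: [-0.3, 0.7, -1.3]
finger_gap: 12.5
grip_force: 78.4
```

```bash
python3 - <<'E'
from bench import sense, optics
from h import *
S=optics.snapshot("wrist"); s=sense(); print(s["tool_pos"],s["tcp_rot"],s["finger_gap"],s["grip_force"])
for z in(149,151): print(handle(S,"blue",(230,60,320,420),z))
I=optics.snapshot("side"); print([(b[0],b[1].round(1),axis(I,b[2],150)) for b in blobs(I["frame"],"blue",(235,200,360,280),20)[:2]])
E
```

```text
[ 454.73167314 -155.38135869  219.50122174] [ 1.79943913e+02 -1.36989241e-01  1.77338716e+02] 12.544844338794844 78.40463519096375
(array([ 455.09949634, -155.7262713 ]), np.float64(131.74394190503722), np.float64(-2.4744557585114766))
(array([ 453.96927323, -155.67498818]), np.float64(129.88904334316857), np.float64(-2.4744557585114775))
[(242, array([335.3, 205.1]), (array([ 638.75297163, -102.12507613]), np.float64(107.68576789735722), np.float64(20.531422417921572))), (99, array([289.7, 220.6]), (array([ 492.77093212, -157.61857466]), np.float64(51.06742897625959), np.float64(-1.851075404052173)))]
```

Request:
{"method": "servo_tool", "body": {"plan": [[[0.0115, 0.044, 0, -0.3, 0], [0.0115, 0.044, 0, -0.3, 0], [0.0115, 0.044, 0, -0.3, 0], [0.0115, 0.044, 0, -0.3, 0], [0.0115, 0.044, 0, 0, 0], [0.0115, 0.044, 0, 0, 0], [0.0115, 0.044, 0, 0, 0], [0.0115, 0.044, 0, 0, 0], [0.0115, 0.044, 0, 0, 0], [0.0115, 0.0425, 0, 0, 0]]]}}

```text
time: 12.7
tool_pos: [569.9, 284.5, 218.7]
tcp_rot: [-179.9, -0.2, 176.2]
ft_force: [0.6, -0.5, -1.0]
finger_gap: 12.4
grip_force: 78.5
```

Request:
{"method": "servo_tool", "body": {"plan": [[[0.001, 0, 0, 0, 0], [0, 0, -0.03, 0, 0], [0, 0, -0.03, 0, 0], [0, 0, 0, 0, 0], [0, 0, 0, 0, 0], [0, 0, 0, 0, 0], [0, 0, 0, 0, 0]]]}}

```text
time: 13.4
tool_pos: [572.7, 282.9, 163.1]
tcp_rot: [179.9, 0.2, 176.1]
ft_force: [-0.6, 0.6, -1.5]
finger_gap: 12.5
grip_force: 78.5
```

```bash
python3 - <<'E'
from bench import sense, optics
from h import *
S=optics.snapshot("wrist"); s=sense(); print(s["tool_pos"],s["tcp_rot"],s["ft_force"],s["finger_gap"])
I=optics.snapshot("side")
cv2.imwrite("pics/m6.png",np.hstack([cv2.resize(I["frame"][110:200,265:355],(390,390),interpolation=cv2.INTER_CUBIC),cv2.resize(S["frame"][60:340,140:420],(390,390))]))
E
```

```text
[572.63948208 282.93036704 162.98422881] [1.79924109e+02 1.61272910e-01 1.76130046e+02] [-0.40351138  0.02654259 -1.12458239] 12.085677933158975
```

View pics/m6.png

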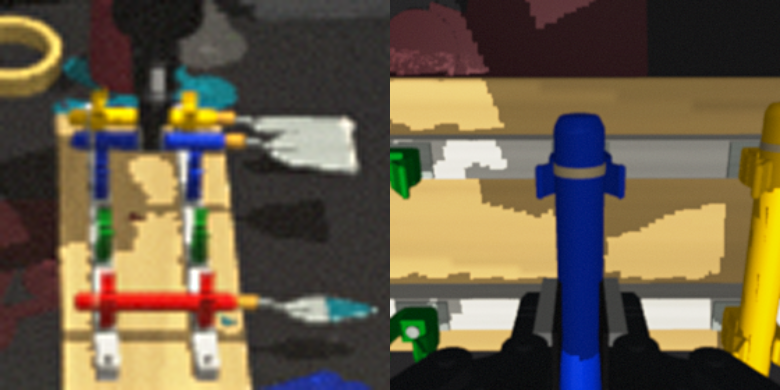

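The handle (555–605) sits between the blue lips (537–626), aligned and level. I press it in.

Request:
{"method": "servo_tool", "body": {"plan": [[[0, 0, -0.016, 0, 0], [0, 0, -0.005, 0, 0], [0, 0, -0.004, 0, 0], [0, 0, -0.004, 0, 0], [0, 0, -0.004, 0, 0], [0, 0, -0.003, 0, 0], [0, 0, 0, 0, 0]]]}}

```text
time: 14.2
tool_pos: [571.9, 282.9, 125.1]
tcp_rot: [180.0, 0.0, 176.1]
ft_force: [0.4, 0.4, 3.4]
finger_gap: 12.5
grip_force: 79.1
```

Request:
{"method": "servo_tool", "body": {"plan": [[[0, 0, -0.002, 0, 0], [0, 0, -0.002, 0, 0], [0, 0, 0, 0, 0]]]}}

```text
time: 14.5
tool_pos: [572.0, 283.0, 124.7]
tcp_rot: [180.0, 0.1, 176.2]
ft_force: [-14.1, -5.8, 30.9]
finger_gap: 12.5
grip_force: 82.0
```

Request:
{"method": "servo_tool", "body": {"plan": [[[0, 0, 0.004, 0, 0.012], [0, 0, 0, 0, 0.04], [0, 0, 0, 0, 0.04], [0, 0, 0, 0, 0.04], [0, 0, 0, 0, 0.04], [0, 0, 0.02, 0, 0.04], [0, 0, 0.04, 0, 0.04], [0, 0, 0.05, 0, 0.05], [0, 0, 0.03, 0, 0.05], [0, 0, 0, 0, 0.05]]]}}

```text
time: 15.5
tool_pos: [574.1, 283.7, 272.0]
tcp_rot: [179.7, 0.6, 176.1]
ft_force: [0.6, 0.4, 0.9]
finger_gap: 50.2
grip_force: 0.0
```

Request:
{"method": "servo_tool", "body": {"plan": [[[-0.04, -0.03, 0, 0, 0.05], [-0.04, -0.03, 0, 0, 0.05], [-0.02, -0.03, 0, 0, 0.05], [0, 0, 0, 0, 0.05], [0, 0, 0, 0, 0.05], [0, 0, 0, 0, 0.05]]]}}

```text
time: 16.1
tool_pos: [472.1, 193.1, 264.8]
tcp_rot: [180.0, 0.0, 176.1]
ft_force: [1.1, -0.2, 0.1]
finger_gap: 49.9
grip_force: 0.0
```

```bash
python3 - <<'E'
from bench import sense, optics
import pickle; from h import *
S={n:optics.snapshot(n) for n in("scene","side","wrist")}; s=sense(); print(s["tool_pos"],s["ft_force"],s["finger_gap"],s["time"])
b=cv2.resize(S["side"]["frame"][110:200,265:355],(390,390),interpolation=cv2.INTER_CUBIC)
c=cv2.resize(S["wrist"]["frame"],(400,300)); d=np.zeros((390,400,3),np.uint8); d[:300]=c
cv2.imwrite("pics/m7.png",np.hstack([b,d]))
for c in("red","blue","yellow"):
    print(c,[(q[0],[np.round(v,1) for v in axis(S["wrist"],q[2],57)]) for q in blobs(S["wrist"]["frame"],c,(0,0,560,420),600)[:3]],
      [(q[0],[np.round(v,1) for v in axis(S["side"],q[2],57)]) for q in blobs(S["side"]["frame"],c,(275,128,330,190),20)[:3]])
E
```

```text
[472.15970697 193.34665139 264.79355174] [ 0.66438125 -0.19940601  0.34906552] 49.94519271990109 16.25
red [(833, [array([518.6, 123.9]), np.float64(48.0), np.float64(-30.2)])] [(191, [array([561.7, 121.7]), np.float64(126.4), np.float64(-2.6)]), (32, [array([569.1, 409.9]), np.float64(50.7), np.float64(-3.0)])]
blue [(1142, [array([554.1, 285.6]), np.float64(72.1), np.float64(0.1)]), (625, [array([572.5,  21.1]), np.float64(33.9), np.float64(-87.5)])] [(133, [array([581. , 280.8]), np.float64(107.7), np.float64(-3.8)])]
yellow [(2613, [array([574.9, 365.6]), np.float64(132.1), np.float64(1.1)]), (811, [array([464.3, 435.3]), np.float64(61.5), np.float64(11.0)])] [(208, [array([583. , 360.3]), np.float64(141.8), np.float64(-4.1)])]
```

View pics/m7.png

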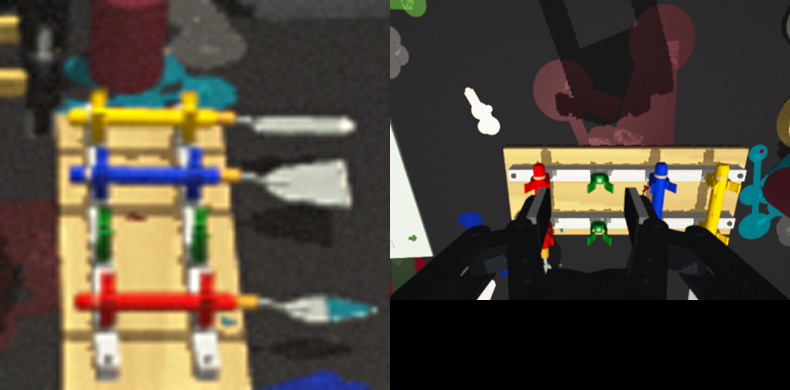

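The final picture shows the blue handle from 71 to 221 over clips at 100 and 191, and the red handle still centred in its clips. Yellow is untouched, green is empty, and the gripper is clear.

```bash
python3 -c "
from bench import r; print(r.hand_in())"
```

```text
the job is handed in; nothing more can be done
None
```

The red knife and the blue scraper are in their own clips, centred with blades pointing away from the robot and pressed down to the seats; the job was handed in at about 16 s, with no verdict returned.

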